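# Nest the washed dye pots on their cork mats

### The arm

A 6-joint arm with a two-finger parallel gripper is mounted at the origin on the work surface. World frame = base frame: x ahead of the robot, y to its left, z up, the work surface at z = 0. Lengths are in m, angles in rad, forces in N, time in s.
With the tool pointing down it reaches from about 0.25 to 0.8 m from the base axis. Payload 8.5 kg.
Tool frame: the origin (TCP) lies at the very end of the fingers, on their centre line; the grasp point (between the pads) lies manip.hold_point_z behind it (manip.hold_point_z is the distance from the TCP to the grasp point, in m); z points along the fingers, y is the line along which they close (so a half turn about z gives the same grasp; the last joint's range is limited). The gripper opens to 85 mm and grips with 20 to 120 N. Pads are 22 mm wide; open, the fingers measure 114 mm over their backs; the gripper's body (76 mm by 85 mm) begins 54 mm behind the grasp point. The pads swing forward as they close: fully open they stand 13 mm farther back than shut.
Start: joints at [-1.14, 0.238, -0.013, 1.319, 0, 1.571], TCP at [0.219, -0.477, 0.231] pointing down, gripper open.
Joint ranges: [-2.66, 2.66], [-1.03, 1.9], [-1.14, 1.46], [-1.82, 2.27], [-1.45, 1.34], [-3.14, 3.14]. Speed limits (rad/s): [2.22, 2.22, 2.79, 3.14, 3.14, 3.14].

### API

Orientations are given as a rotation vector (axis times angle).
In Python, from cell import manip gives the robot as it stands.
- The arm moves only by the shell command python3 -m crank 'ROWS' [OPENING]. ROWS is JSON, a list of rows, each an object with "travel": the shift along the tool's x, y, z each as a share of 0.15 m, from -1 to 1, a list of three; "roll": the turn about the tool's z as a share of pi rad, from -1 to 1. A call has 1 to 8 rows; each row shifts and turns the commanded pose from where the row before left it, along the tool's axes as they then stand; what a row does not reach is not made up. A row lasts 1/8 s, in which the tool goes at most 62.5 mm and 10.7 degrees, less where a joint would pass 70% of its speed; a pose out of reach is approached as far as the arm can. A call with a number of a shift or a turn outside -1 to 1 is refused whole. A call with a gripper value outside its range is refused whole. OPENING is the opening, from 0 (shut) to 1 (fully open), set as the call begins (- or left out, the last holds). The fingers move at their own pace and stop on an object; the grip force is fixed at half the most. Time passes only in rows, so rows that do not move let the fingers close. It gives the time, the measured TCP pose, the force, the opening and the grip force at its end, in the units of the state.
- manip.get_state(): the state, without advancing time (a new reading comes with each control period).
- manip.capture(name): name is "side" or "top"; returns a dict with "image" (420x560x3 uint8, red, green, blue), "mtx" (3x3 intrinsics, pixels), "k1" (the pictures are not rectified: a ray, as slopes to the right and down, at radius r is drawn at 1 + k1 r^2 times it, then the intrinsics apply), "extrinsics" (4x4, takes a point from camera to world coordinates). Camera axes: x right, y down, z forward; pixel columns grow to the right and rows downward; lengths in m; the calibration is good to about 2 mm. A picture is of the moment at which its call begins. There is no depth.
- manip.job_done(): hands the job in; it is judged then, once.
The state is a dict: "t": time; "qpos": joint angles; "joint_vel": joint speeds; "effort": joint torques, N m; "position": TCP position; "orientation": TCP orientation; "contact_force": force on the tool from outside, world axes, zero at the start; "ft_torque": the same for the moment, N m; "opening": opening from 0.0 (shut) to 1.0 (fully open); "grip_force": force on a finger pad.
Only numpy, scipy, OpenCV 4.12 (cv2) and the standard library are available. Lean on these libraries where they do the work, as an engineer would, in place of code of your own. Each camera call takes 0.05 s, during which the arm holds its last target. There are 200 camera calls.

### The job

The washed mixing pots stand upside down all over the bench; put them away nested, still upside down, in the middle of their cork mats. On the round mat stand the smallest round pot, then the middle-sized one over it, then the largest over both; on the square mat stand the smaller square pot and then the larger one over it, every pot standing flat with its rim down on the cork. Leave the stone, the brush jar and the dye bottle where they are.

Things in the scene. Friction and masses are not known exactly. Their poses are not given: they have to be found in the camera images.
- round_large: Largest round white plastic mixing pot, upside down on the table: 95 mm tall, 68 mm in outer diameter at the mouth (below) narrowing evenly to 60 mm at its closed bottom (on top); wall and bottom 3 mm thick, about 80 g. The 2 mm lip is only for looks. Origin: centre of the mouth, at table height; z up through the closed bottom. Fits over round_medium with 5 mm to spare all round at the mouth.
- round_medium: Middle-sized round white plastic mixing pot, upside down on the table: 78 mm tall, 52 mm in outer diameter at the mouth (below) narrowing evenly to 45 mm at its closed bottom (on top); wall and bottom 3 mm thick, about 50 g. The 2 mm lip is only for looks. Origin: centre of the mouth, at table height; z up through the closed bottom. Fits over round_small with 5 mm to spare all round at the mouth.
- round_small: Smallest round white plastic mixing pot, upside down on the table: 60 mm tall, 36 mm in outer diameter at the mouth (below) narrowing evenly to 30 mm at its closed bottom (on top); wall and bottom 3 mm thick, about 30 g. The 2 mm lip is only for looks. Origin: centre of the mouth, at table height; z up through the closed bottom.
- square_large: Larger square white plastic mixing pot, upside down on the table: straight sides, 64 x 64 mm outside, 85 mm tall, closed flat bottom on top; wall and bottom 3 mm thick, about 80 g. The 2 mm lip is only for looks. Origin: centre of the mouth, at table height; x and y parallel to its sides, z up through the closed bottom. Fits over square_small (7 mm to spare each side) only with their sides roughly parallel.
- square_small: Smaller square white plastic mixing pot, upside down on the table: straight sides, 44 x 44 mm outside, 65 mm tall, closed flat bottom on top; wall and bottom 3 mm thick, about 45 g. The 2 mm lip is only for looks. Origin: centre of the mouth, at table height; x and y parallel to its sides, z up through the closed bottom.
- round_mat: Round cork mat, 110 mm across, 6 mm thick, fixed to the table. Origin: centre of its underside (table height), so its top is 6 mm higher; z up.
- square_mat: Square cork mat, 110 x 110 mm, 6 mm thick, fixed to the table. Origin: centre of its underside (table height), so its top is 6 mm higher; x and y parallel to its sides, z up.
- stone: Bystander: smooth dark grey round pebble used as a weight, 64 mm across, 24 mm high, lying among the pots. Origin: centre of its underside.
- brush_jar: Bystander: open grey plastic jar 80 mm across and 90 mm tall with five brushes standing in it up to about 190 mm high, at the robot's left of the work. Origin: centre of its underside.
- dye_bottle: Bystander: amber dye bottle with a white cap, 54 mm across, 110 mm tall, at the robot's right of the work. Origin: centre of its underside.
Things that resemble listed ones, but are neither listed nor needed, are in the scene too. What is shaped like the round_medium but green or purple is not meant. What is shaped like the square_mat but turquoise is not meant.

How it is judged:
By the outcome, as a careful person would: the job done as asked, in the order asked, and still so for the second after the job is handed in, with the robot touching nothing.
It also fails if it takes over 125 s, if anything falls off the work surface, if the arm or the gripper's body presses on something with over 40 N, if the wrist force passes 120 N, or if a joint passes its speed limit or range.

## Working session

There is one attempt and no reset: what is moved stays moved. The work goes in short steps, Python scripts to look and compute and a shell command to move; the robot and the scene stay as the last step left them, time stands still between calls to the robot, and variables do not carry over. Pictures are saved under pics/ and viewed, at most 16 in all, crops included, and the job is handed in when it is done.

```bash
ls; mkdir -p pics; python3 - <<'E'
from cell import manip
import cv2
print(manip.hold_point_z, manip.get_state())
for n in("side","top"):
    c=manip.capture(n); cv2.imwrite(f"pics/{n}0.png",c["image"][:,:,::-1]); print(n,c["mtx"].tolist(),c["k1"],c["extrinsics"].round(4).tolist())
E
```

```text
pics
0.0187 {'t': 0.0, 'qpos': array([-1.14000281e+00,  2.38787473e-01, -1.42368182e-02,  1.31918142e+00,
       -1.97637442e-05,  1.57085132e+00]), 'joint_vel': array([ 1.17240963e-03,  5.15236829e-04, -7.88336377e-04,  1.52657250e-03,
       -2.97117806e-05,  4.54168808e-05]), 'effort': array([ 8.63330461e-04, -5.38792026e+01,  3.46436334e+01,  1.84431783e-02,
        1.40418406e-04,  4.15748246e-06]), 'position': array([ 0.21906392, -0.47667378,  0.23068089]), 'orientation': array([-3.06767324e+00, -6.71090701e-01,  5.03344689e-04]), 'contact_force': array([-0.22990557, -1.26565272,  0.23821279]), 'ft_torque': array([ 0.00524604, -0.00715573,  0.04506334]), 'grip_force': 0.0, 'opening': 1.001079142165005}
side [[405.3730612487641, 0.0, 281.698002585876], [0.0, 405.3730612487641, 202.85128063732617], [0.0, 0.0, 1.0]] -0.11238552055332182 [[-0.9782, -0.1429, 0.1509, 0.3085], [-0.2074, 0.6241, -0.7533, 0.849], [0.0135, -0.7682, -0.6401, 0.7726], [0.0, 0.0, 0.0, 1.0]]
top [[383.4769200053996, 0.0, 276.77100312955554], [0.0, 383.4769200053996, 213.86615586134383], [0.0, 0.0, 1.0]] -0.0006212907053692326 [[-0.0181, -0.9883, 0.1511, 0.3402], [-0.9998, 0.0188, 0.0029, 0.0055], [-0.0057, -0.151, -0.9885, 0.9973], [0.0, 0.0, 0.0, 1.0]]
```

View pics/top0.png

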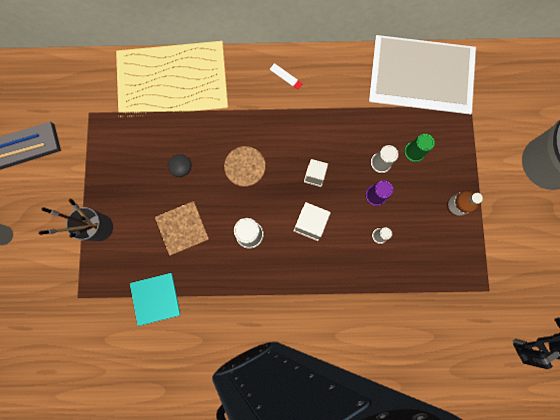

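View pics/side0.png

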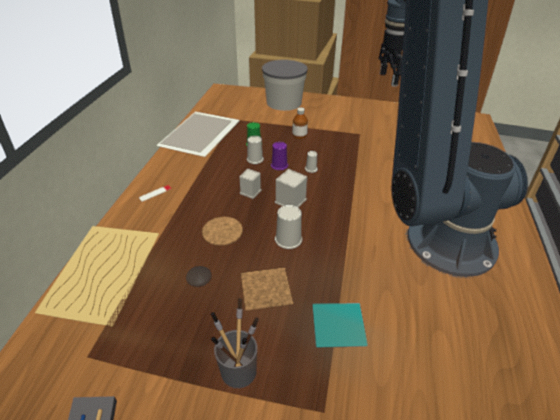

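The top view shows the round mat at (245,166), the square mat at (182,228), and the stone at (179,165). The pots are round_large (248,233), square_small (316,172), square_large (312,221), round_medium (384,157) and round_small (382,235). The side view shows the same pots at (289,226), (250,183), (291,189), (255,149) and (312,161). The green and purple pots and the turquoise mat are decoys.

```bash
cat > h.py <<'E'
import numpy as np, cv2
from cell import manip
def ray(c,uv):
    K=c["mtx"]; d=np.array([(uv[0]-K[0,2])/K[0,0],(uv[1]-K[1,2])/K[1,1]])
    s=d.copy()
    for _ in range(10): s=d/(1+c["k1"]*(s@s))
    E=c["extrinsics"]; r=E[:3,:3]@np.array([s[0],s[1],1.]); return E[:3,3],r/np.linalg.norm(r)
def plane(c,uv,z):
    o,r=ray(c,uv); return o+r*(z-o[2])/r[2]
def tri(c1,p1,c2,p2):
    o1,r1=ray(c1,p1); o2,r2=ray(c2,p2)
    t=np.linalg.lstsq(np.c_[r1,-r2],o2-o1,rcond=None)[0]
    a,b=o1+t[0]*r1,o2+t[1]*r2; return (a+b)/2,np.linalg.norm(a-b)
E
python3 - <<'E'
from h import *
T=cv2.imread("pics/top0.png");S=cv2.imread("pics/side0.png")
a=cv2.resize(T[135:255,225:425],(800,480)) ;cv2.imwrite("pics/tc.png",cv2.resize(T[137:252,228:402],None,fx=4.5,fy=4.5,interpolation=cv2.INTER_NEAREST))
cv2.imwrite("pics/sc.png",cv2.resize(S[130:255,235:330],None,fx=4.8,fy=4.8,interpolation=cv2.INTER_NEAREST))
for nm,I,roi in(("top",T,(228,137,402,252)),("side",S,(235,130,330,255))):
  hsv=cv2.cvtColor(I,cv2.COLOR_BGR2HSV)
  for th in(110,190,215):
    m=((hsv[...,1]<70)&(hsv[...,2]>th)).astype(np.uint8)
    k=np.zeros_like(m);k[roi[1]:roi[3],roi[0]:roi[2]]=1;m*=k
    for c in cv2.findContours(m,cv2.RETR_EXTERNAL,cv2.CHAIN_APPROX_NONE)[0]:
      if cv2.contourArea(c)<25: continue
      r=cv2.minAreaRect(c); print(nm,th,np.round(r[0],1),np.round(r[1],1),round(r[2],1),cv2.boundingRect(c),cv2.contourArea(c))
E
```

```text
top 110 [381.1 234.1] [15.5 19.6] 54.5 (372, 227, 20, 17) 224.0
top 110 [248.5 232.5] [29. 29.] 90.0 (234, 218, 30, 30) 657.0
top 110 [311.6 221.2] [28.  31.6] 21.8 (294, 202, 37, 39) 738.0
top 110 [315.5 172.5] [19.  24.7] 15.3 (304, 159, 24, 28) 424.0
top 110 [384.3 158.3] [20.5 29.7] 45.0 (371, 145, 28, 28) 360.5
top 190 [385.3 232.8] [11.3 10.6] 45.0 (380, 227, 12, 12) 92.5
top 190 [246. 230.] [24. 24.] 90.0 (234, 218, 25, 25) 455.5
top 190 [312.3 218.9] [27.7 26.7] 21.8 (295, 202, 35, 35) 688.0
top 190 [315.5 172.1] [18.3 23.8] 15.9 (304, 159, 24, 24) 279.5
top 190 [389. 153.] [16. 16.] 90.0 (381, 145, 17, 17) 208.5
top 215 [385.5 233. ] [10. 11.] 90.0 (380, 228, 12, 11) 80.0
top 215 [246. 230.] [24. 24.] 90.0 (234, 218, 25, 25) 438.5
top 215 [312.6 218.8] [27.3 26.4] 21.8 (295, 203, 35, 34) 668.0
top 215 [315.9 170.1] [18. 19.] 15.3 (305, 159, 22, 21) 263.5
top 215 [389.  153.5] [15. 16.] 90.0 (381, 146, 17, 16) 197.5
side 110 [289.7 208.6] [30.1 79.2] 2.5 (274, 169, 33, 80) 1842.0
side 110 [249.5 183.5] [29. 21.] 90.0 (239, 169, 22, 30) 462.0
side 110 [311.  161.5] [21. 12.] 90.0 (305, 151, 13, 22) 179.0
side 110 [255.  149.5] [27. 16.] 90.0 (247, 136, 17, 28) 333.0
side 110 [299.5 132.5] [ 5. 13.] 90.0 (293, 130, 14, 6) 59.0
side 190 [289. 212.] [14. 20.] 90.0 (279, 205, 21, 15) 216.0
side 190 [291.7 178.2] [21.7 13.1] 23.2 (280, 170, 25, 16) 205.0
side 190 [249.7 174.8] [12.6  7.9] 18.4 (243, 170, 15, 10) 70.5
side 190 [254.  139.5] [ 5. 10.] 90.0 (249, 137, 11, 6) 33.0
```

View pics/tc.png

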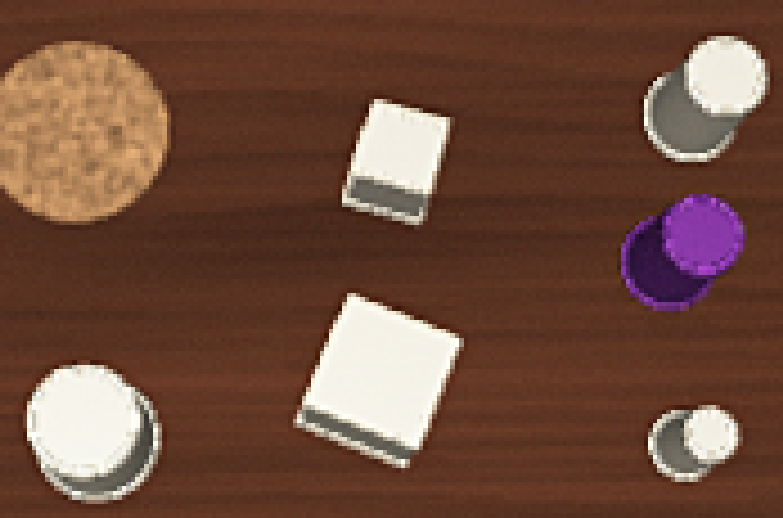

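View pics/sc.png

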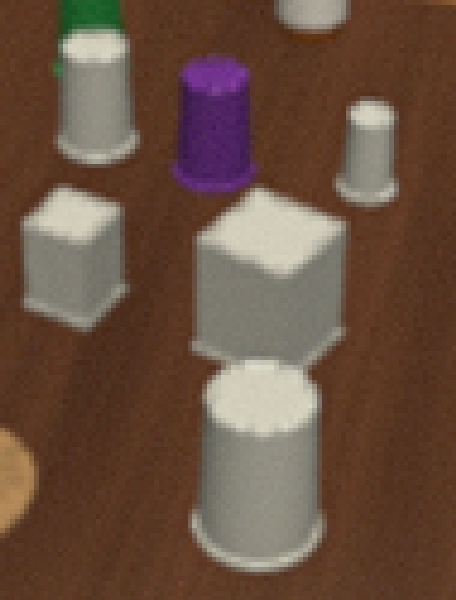

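In the crops the bright closed tops are clearly separate from the shaded walls. In side-view pixels their centres are about medium (255,139), small (312,153.5), square small (250,174.5), square large (291.5,178) and round large (289,212). I'll triangulate these with the top view.

```bash
python3 - <<'E'
from h import *
import json
ct,cs=manip.capture("top"),manip.capture("side")
P={"RL":((246,230),(289,212.2),.095),"RM":((389,153.4),(255,139.3),.078),"RS":((385.6,233),(312,153.5),.06),"SL":((312.6,218.8),(291.5,178.1),.085),"SS":((315.9,170.1),(250,174.6),.065)}
for k,(a,b,h) in P.items():
    p,g=tri(ct,a,cs,b); print(k,p.round(4),"gap",round(g,4),"plane",plane(ct,a,h).round(4),plane(cs,b,h).round(4))
def hsvm(c,lo,hi):
    return cv2.inRange(cv2.cvtColor(c["image"],cv2.COLOR_RGB2HSV),lo,hi)
# square yaw
m=hsvm(ct,(0,0,215),(180,70,255))
cn=cv2.findContours(m,cv2.RETR_EXTERNAL,cv2.CHAIN_APPROX_NONE)[0]
for k,h in(("SL",.085),("SS",.065)):
    c=[c for c in cn if cv2.pointPolygonTest(c,P[k][0],False)>0][0]
    w=np.array([plane(ct,q,h)[:2] for q in c[:,0]]).astype(np.float32)
    print(k,cv2.minAreaRect(w))
# mats
for n,c,pts in(("top",ct,((245,166),(182,228))),("side",cs,((222,230),(267,288)))):
    m=hsvm(c,(5,60,125),(25,190,255)); m=cv2.morphologyEx(m,cv2.MORPH_CLOSE,np.ones((5,5)))
    cn=cv2.findContours(m,cv2.RETR_EXTERNAL,cv2.CHAIN_APPROX_NONE)[0]
    for p in pts:
        for q in cn:
            if cv2.pointPolygonTest(q,p,False)>0 and cv2.contourArea(q)<5000:
                w=np.array([plane(c,x,.006)[:2] for x in q[:,0]]).astype(np.float32)
                M=cv2.moments(w); M2=cv2.moments(q); print(n,p,(M2["m10"]/M2["m00"],M2["m01"]/M2["m00"]),"world",M["m10"]/M["m00"],M["m01"]/M["m00"],cv2.minAreaRect(w),cv2.minEnclosingCircle(w))
# others
for n,p,h in(("stone",(179,165),.012),("bottlecap",(476,198),.11),("green",(426,142),.078),("purple",(384.5,189.3),.078)): print(n,plane(ct,p,h).round(3))
print(manip.get_state()["t"])
E
```

```text
RL [0.442  0.0818 0.0933] gap 0.0017 plane [0.4409 0.0816 0.095 ] [0.4425 0.0837 0.095 ]
RM [ 0.6277 -0.2737  0.0756] gap 0.0004 plane [ 0.6272 -0.273   0.078 ] [ 0.6264 -0.2697  0.078 ]
RS [ 0.4321 -0.258   0.0581] gap 0.0019 plane [ 0.431  -0.2575  0.06  ] [ 0.4328 -0.2551  0.06  ]
SL [ 0.4666 -0.0778  0.0827] gap 0.0004 plane [ 0.4661 -0.0776  0.085 ] [ 0.4662 -0.0747  0.085 ]
SS [ 0.5933 -0.0916  0.0644] gap 0.0029 plane [ 0.5916 -0.0917  0.065 ] [ 0.5945 -0.0911  0.065 ]
SL ((0.4662283658981323, -0.07746115326881409), (0.06509188562631607, 0.06419558823108673), 66.92084503173828)
SS ((0.5916151404380798, -0.09179183840751648), (0.044712457805871964, 0.0491468720138073), 73.05442810058594)
top (245, 166) (244.26612903225808, 165.69838709677418) world 0.6237896513781287 0.09274513818026103 ((0.62432461977005, 0.09221552312374115), (0.10955312103033066, 0.10733813047409058), 88.88606262207031) ((0.6235173344612122, 0.09233905375003815), 0.05546105280518532)
top (182, 228) (181.12484063940371, 227.90889477297242) world 0.4600739773751624 0.2581471809248815 ((0.46007925271987915, 0.25786900520324707), (0.11094063520431519, 0.11038874834775925), 21.889738082885742) ((0.46012914180755615, 0.2572405934333801), 0.0759272426366806)
side (222, 230) (221.80519480519482, 230.3736717827627) world 0.6249236432413431 0.09630327724497287 ((0.6255484819412231, 0.09600624442100525), (0.11068131774663925, 0.10875104367733002), 70.32931518554688) ((0.6242468953132629, 0.09560634195804596), 0.05662950500845909)
side (267, 288) (265.5204216073781, 288.505016722408) world 0.4615212619800034 0.2621058392005915 ((0.4615097641944885, 0.2619258165359497), (0.11011660844087601, 0.11118125170469284), 22.125240325927734) ((0.4616890549659729, 0.2623758018016815), 0.07609014213085175)
stone [0.627 0.266 0.012]
bottlecap [ 0.505 -0.461  0.11 ]
green [ 0.655 -0.367  0.078]
purple [ 0.536 -0.256  0.078]
0.2
```

The two views agree to about 2–3 mm and the heights are right, about 2 mm low throughout. First I'll roll the tool to yaw 0, so tool axes are (x, −y, −z), then go above round_small.

```bash
cat > g.py <<'E'
import sys, numpy as np
from scipy.spatial.transform import Rotation as R
from cell import manip
s=manip.get_state(); A=R.from_rotvec(s["orientation"]).as_matrix(); p=s["position"]
yaw=np.degrees(np.arctan2(A[1,0],A[0,0]))
print("t",round(s["t"],2),"p",p.round(4),"yaw",round(yaw,2),"tilt",round(np.degrees(np.arccos(-A[2,2])),2),"F",s["contact_force"].round(1),"open",round(s["opening"],3),"grip",round(s["grip_force"],1),"q",s["qpos"].round(2))
if len(sys.argv)>4:
    x,y,z,w=map(float,sys.argv[1:5]); print("shares",(A.T@(np.array([x,y,z])-p)/.15).round(3),"roll",round((yaw-w)/180,4))
E
python3 -m crank '[{"travel":[0,0,0],"roll":0.046},{"travel":[0,0,0],"roll":0.046},{"travel":[0,0,0],"roll":0.045},{"travel":[0,0,0],"roll":0}]' 0.75; python3 g.py 0.432 -0.2563 0.13 0
```

```text
t: 0.7
position: [0.2192, -0.4769, 0.2311]
orientation: [-3.141, -0.002, 0.0]
contact_force: [1.3, 0.5, -0.1]
opening: 0.752
grip_force: 0.0
t 0.7 p [ 0.2192 -0.4769  0.2311] yaw 0.08 tilt 0.02 F [ 1.3  0.5 -0.1] open 0.752 grip 0.0 q [-1.14  0.24 -0.01  1.32  0.    2.  ]
shares [ 1.421 -1.469  0.675] roll 0.0004
```

```bash
python3 -m crank '[{"travel":[0.237,-0.245,0.113],"roll":0},{"travel":[0.237,-0.245,0.113],"roll":0},{"travel":[0.237,-0.245,0.113],"roll":0},{"travel":[0.237,-0.245,0.113],"roll":0},{"travel":[0.237,-0.245,0.113],"roll":0},{"travel":[0.236,-0.244,0.11],"roll":0},{"travel":[0,0,0],"roll":0}]' 0.75; python3 g.py 0.432 -0.2563 0.018 0
python3 - <<'E'
from h import *
a,b=manip.capture("top")["image"],manip.capture("side")["image"]
x=cv2.resize(a[170:300,330:460],(400,400),interpolation=cv2.INTER_CUBIC);y=cv2.resize(b[80:200,250:370],(400,400),interpolation=cv2.INTER_CUBIC)
cv2.imwrite("pics/rs1.png",np.hstack([x,y])[:,:,::-1])
E
```

```text
t: 1.58
position: [0.4335, -0.2539, 0.1288]
orientation: [-3.14, -0.013, 0.002]
contact_force: [-0.9, 0.8, -0.3]
opening: 0.75
grip_force: 0.0
t 1.57 p [ 0.4335 -0.2539  0.1288] yaw 0.48 tilt 0.12 F [-0.9  0.8 -0.3] open 0.75 grip 0.0 q [-0.53  0.26 -0.26  1.06  0.    2.6 ]
shares [-0.009  0.017  0.738] roll 0.0027
```

View pics/rs1.png

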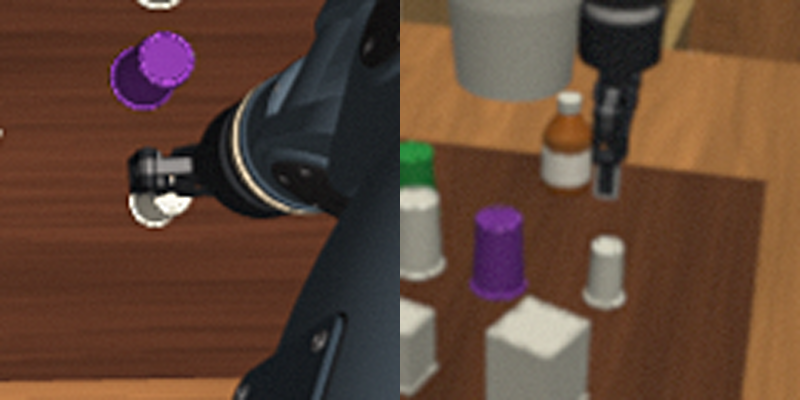

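The gripper is above round_small. Yaw 0 would run out of wrist range on the left, because q6 ≈ π + q1, so I'll work the round pots at yaw 90, where tool axes are (y, x, −z).

```bash
python3 -m crank '[{"travel":[0,0,0],"roll":-0.056},{"travel":[0,0,0],"roll":-0.056},{"travel":[0,0,0],"roll":-0.056},{"travel":[0,0,0],"roll":-0.056},{"travel":[0,0,0],"roll":-0.056},{"travel":[0,0,0],"roll":-0.056},{"travel":[0,0,0],"roll":-0.056},{"travel":[0,0,0],"roll":-0.056}]'; python3 -m crank '[{"travel":[0,0,0],"roll":-0.051},{"travel":[0,0,0],"roll":0}]'; python3 g.py 0.432 -0.2563 0.018 90
```

```text
t: 2.68
position: [0.4316, -0.2579, 0.1306]
orientation: [2.389, 2.039, 0.0]
contact_force: [-0.0, -0.3, 0.0]
opening: 0.75
grip_force: 0.0
t: 2.92
position: [0.4317, -0.2577, 0.1305]
orientation: [2.226, 2.216, 0.0]
contact_force: [0.1, -0.6, 0.0]
opening: 0.75
grip_force: 0.0
t 2.92 p [ 0.4317 -0.2577  0.1305] yaw 89.75 tilt 0.04 F [ 0.1 -0.6  0. ] open 0.75 grip 0.0 q [-0.54  0.26 -0.26  1.06 -0.    1.04]
shares [0.009 0.002 0.75 ] roll -0.0014
```

```bash
python3 -m crank '[{"travel":[0.009,0.002,0.2],"roll":-0.0014},{"travel":[0,0,0.2],"roll":0},{"travel":[0,0,0.2],"roll":0},{"travel":[0,0,0.15],"roll":0},{"travel":[0,0,0],"roll":0},{"travel":[0,0,0],"roll":0}]'; python3 g.py;  python3 -m crank '[{"travel":[0,0,0],"roll":0},{"travel":[0,0,0],"roll":0},{"travel":[0,0,0],"roll":0},{"travel":[0,0,0],"roll":0}]' 0; python3 g.py 0.432 -0.2563 0.15 90
```

```text
t: 3.68
position: [0.4329, -0.2558, 0.0184]
orientation: [2.221, 2.22, 0.0]
contact_force: [0.3, -0.3, -0.1]
opening: 0.751
grip_force: 0.0
t 3.67 p [ 0.4329 -0.2558  0.0184] yaw 89.98 tilt 0.05 F [ 0.3 -0.3 -0.1] open 0.751 grip 0.0 q [-0.53  0.37 -0.42  0.78  0.    1.04]
t: 4.18
position: [0.4336, -0.2557, 0.0186]
orientation: [2.218, 2.221, 0.001]
contact_force: [1.1, 0.6, 5.2]
opening: 0.366
grip_force: 58.9
t 4.17 p [ 0.4336 -0.2557  0.0186] yaw 90.09 tilt 0.15 F [1.1 0.6 5.2] open 0.366 grip 58.9 q [-0.53  0.37 -0.42  0.78  0.    1.04]
shares [-0.005 -0.009 -0.876] roll 0.0005
```

```bash
python3 -m crank '[{"travel":[0,0,-0.3],"roll":0},{"travel":[0,0,-0.3],"roll":0},{"travel":[0,0,-0.3],"roll":0}]'; python3 -m crank '[{"travel":[0.292,0.159,0],"roll":0},{"travel":[0.292,0.159,0],"roll":0},{"travel":[0.292,0.159,0],"roll":0},{"travel":[0.292,0.159,0],"roll":0},{"travel":[0.292,0.159,0],"roll":0},{"travel":[0.292,0.159,0],"roll":0},{"travel":[0.292,0.159,0],"roll":0},{"travel":[0.289,0.158,0],"roll":0}]';python3 -m crank '[{"travel":[0,0,0],"roll":0},{"travel":[0,0,0],"roll":0}]'; python3 g.py 0.6243 0.0943 0.025 90
python3 - <<'E'
from h import *
a,b=manip.capture("top")["image"],manip.capture("side")["image"]
x=cv2.resize(a[100:230,180:310],(400,400),interpolation=cv2.INTER_CUBIC);y=cv2.resize(b[120:270,150:300],(400,400),interpolation=cv2.INTER_CUBIC)
cv2.imwrite("pics/rs2.png",np.hstack([x,y])[:,:,::-1])
E
```

```text
t: 4.55
position: [0.4325, -0.2551, 0.1544]
orientation: [2.219, 2.223, 0.0]
contact_force: [0.7, -0.7, -0.4]
opening: 0.368
grip_force: 59.7
t: 5.55
position: [0.6233, 0.0967, 0.153]
orientation: [2.219, 2.223, 0.001]
contact_force: [1.1, -0.3, -0.4]
opening: 0.369
grip_force: 59.7
t: 5.8
position: [0.6223, 0.095, 0.1525]
orientation: [-2.219, -2.224, 0.001]
contact_force: [0.2, -0.3, -0.6]
opening: 0.37
grip_force: 59.7
t 5.8 p [0.6223 0.095  0.1525] yaw 90.12 tilt 0.04 F [ 0.2 -0.3 -0.6] open 0.37 grip 59.7 q [ 0.15  0.45  0.1   1.22 -0.    1.72]
shares [-0.005  0.014  0.85 ] roll 0.0007
```

View pics/rs2.png

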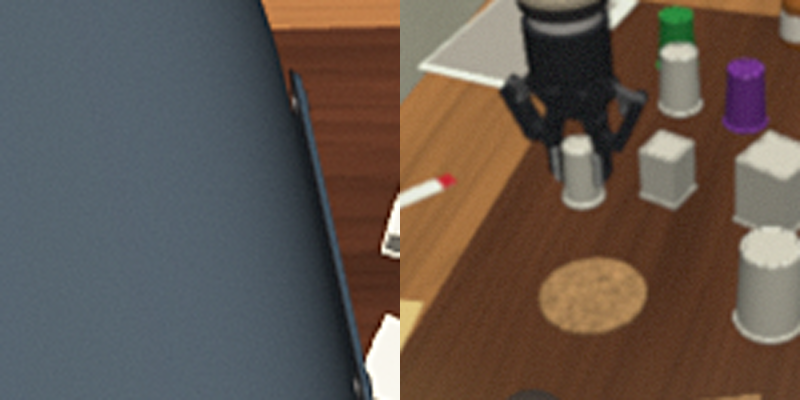

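The pot is held upright above the mat. Next I'll lower it.

```bash
python3 -m crank '[{"travel":[-0.005,0.014,0.2],"roll":0},{"travel":[0,0,0.2],"roll":0},{"travel":[0,0,0.2],"roll":0},{"travel":[0,0,0.15],"roll":0},{"travel":[0,0,0.08],"roll":0},{"travel":[0,0,0.015],"roll":0},{"travel":[0,0,0],"roll":0},{"travel":[0,0,0],"roll":0}]'; python3 g.py 0.6243 0.0943 0.0248 90
```

```text
t: 6.9
position: [0.6253, 0.0943, 0.0268]
orientation: [2.219, 2.223, 0.002]
contact_force: [0.1, -0.6, 0.1]
opening: 0.367
grip_force: 59.7
t 6.9 p [0.6253 0.0943 0.0268] yaw 90.09 tilt 0.08 F [ 0.1 -0.6  0.1] open 0.367 grip 59.7 q [ 0.15  0.54 -0.08  0.94  0.    1.72]
shares [-0.    -0.007  0.013] roll 0.0005
```

```bash
python3 -m crank '[{"travel":[0,0,0.008],"roll":0},{"travel":[0,0,0.007],"roll":0},{"travel":[0,0,0],"roll":0},{"travel":[0,0,0],"roll":0}]'; python3 -m crank '[{"travel":[0,0,0],"roll":0},{"travel":[0,0,0],"roll":0},{"travel":[0,0,0],"roll":0},{"travel":[0,0,0],"roll":0}]' 0.75; python3 -m crank '[{"travel":[0,0,-0.15],"roll":0},{"travel":[0,0,-0.3],"roll":0},{"travel":[0,0,-0.3],"roll":0},{"travel":[0,0,-0.15],"roll":0}]'; python3 g.py 0.627 -0.2715 0.13 90
```

```text
t: 7.4
position: [0.6252, 0.0945, 0.0246]
orientation: [2.219, 2.223, 0.002]
contact_force: [-0.7, -0.3, 7.5]
opening: 0.365
grip_force: 60.7
t: 7.9
position: [0.6247, 0.0943, 0.0234]
orientation: [-2.219, -2.223, 0.0]
contact_force: [-0.3, 0.4, -0.1]
opening: 0.751
grip_force: 0.0
t: 8.4
position: [0.6256, 0.0944, 0.1613]
orientation: [2.218, 2.222, 0.004]
contact_force: [0.4, -0.4, -0.7]
opening: 0.751
grip_force: 0.0
t 8.4 p [0.6256 0.0944 0.1613] yaw 90.09 tilt 0.18 F [ 0.4 -0.4 -0.7] open 0.751 grip 0.0 q [0.15 0.45 0.12 1.24 0.   1.72]
shares [-2.44   0.005  0.208] roll 0.0005
```

```bash
python3 -m crank '[{"travel":[-0.305,0.005,0],"roll":0},{"travel":[-0.305,0,0],"roll":0},{"travel":[-0.305,0,0],"roll":0},{"travel":[-0.305,0,0],"roll":0},{"travel":[-0.305,0,0],"roll":0},{"travel":[-0.305,0,0.1],"roll":0},{"travel":[-0.305,0,0.1],"roll":0},{"travel":[-0.305,0,0],"roll":0}]';python3 -m crank '[{"travel":[0,0,0],"roll":0},{"travel":[0,0,0],"roll":0}]'; python3 g.py 0.627 -0.2715 0.03 90
python3 - <<'E'
from h import *
ct,cs=manip.capture("top"),manip.capture("side")
a,b=ct["image"],cs["image"]
x=cv2.resize(a[110:230,190:310],(400,400),interpolation=cv2.INTER_CUBIC);y=cv2.resize(b[90:250,170:330],(400,400),interpolation=cv2.INTER_CUBIC)
cv2.imwrite("pics/rs3.png",np.hstack([x,y])[:,:,::-1])
m=cv2.inRange(cv2.cvtColor(a,cv2.COLOR_RGB2HSV),(0,0,200),(180,70,255))
for q in cv2.findContours(m,cv2.RETR_EXTERNAL,cv2.CHAIN_APPROX_NONE)[0]:
    r=cv2.boundingRect(q); u=(r[0]+(r[2]-1)/2,r[1]+(r[3]-1)/2)
    if 215<u[0]<340 and 135<u[1]<260 and cv2.contourArea(q)>20: print(u,r,plane(ct,u,.066).round(4),plane(ct,u,.085).round(4))
E
```

```text
t: 9.4
position: [0.6253, -0.2729, 0.1271]
orientation: [-2.218, -2.222, 0.001]
contact_force: [1.1, -0.1, -0.4]
opening: 0.746
grip_force: 0.0
t: 9.65
position: [0.6259, -0.2715, 0.1283]
orientation: [-2.22, -2.222, -0.0]
contact_force: [0.0, -0.5, 0.5]
opening: 0.75
grip_force: 0.0
t 9.65 p [ 0.6259 -0.2715  0.1283] yaw 90.07 tilt 0.04 F [ 0.  -0.5  0.5] open 0.75 grip 0.0 q [-0.41  0.55  0.21  1.23  0.    1.16]
shares [-0.001  0.008  0.655] roll 0.0004
(315.5, 211.0) (302, 202, 28, 19) [ 0.4879 -0.0871  0.066 ] [ 0.4849 -0.0852  0.085 ]
(315.5, 170.5) (304, 159, 24, 24) [ 0.5903 -0.0905  0.066 ] [ 0.5852 -0.0886  0.085 ]
(242.0, 158.5) (237, 153, 11, 12) [0.625  0.0931 0.066 ] [0.6192 0.0913 0.085 ]
```

View pics/rs3.png

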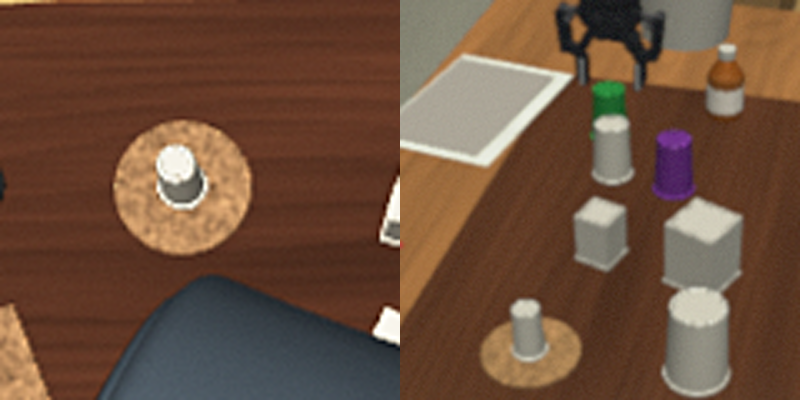

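round_small stands flat in the middle of the round mat, within 1–2 mm by top view. The gripper is aligned above round_medium.

```bash
python3 -m crank '[{"travel":[-0.001,0.008,0.2],"roll":0},{"travel":[0,0,0.2],"roll":0},{"travel":[0,0,0.2],"roll":0},{"travel":[0,0,0.055],"roll":0},{"travel":[0,0,0],"roll":0},{"travel":[0,0,0],"roll":0}]'; python3 g.py;  python3 -m crank '[{"travel":[0,0,0],"roll":0},{"travel":[0,0,0],"roll":0},{"travel":[0,0,0],"roll":0},{"travel":[0,0,0],"roll":0}]' 0; python3 -m crank '[{"travel":[0,0,-0.3],"roll":0},{"travel":[0,0,-0.3],"roll":0},{"travel":[0,0,-0.3],"roll":0},{"travel":[0,0,0],"roll":0}]'; python3 g.py 0.625 0.0945 0.17 90
```

```text
t: 10.5
position: [0.6282, -0.2719, 0.0318]
orientation: [2.218, 2.222, 0.001]
contact_force: [0.1, 0.4, 0.8]
opening: 0.752
grip_force: 0.0
t 10.5 p [ 0.6282 -0.2719  0.0318] yaw 90.12 tilt 0.12 F [0.1 0.4 0.8] open 0.752 grip 0.0 q [-0.41  0.62  0.07  1.02  0.    1.16]
t: 11.0
position: [0.6279, -0.2722, 0.032]
orientation: [2.218, 2.222, 0.001]
contact_force: [-1.5, -0.3, 7.0]
opening: 0.542
grip_force: 60.4
t: 11.5
position: [0.6293, -0.2728, 0.1703]
orientation: [2.215, 2.218, 0.005]
contact_force: [-0.4, -1.1, -1.2]
opening: 0.545
grip_force: 61.8
t 11.5 p [ 0.6293 -0.2728  0.1703] yaw 90.08 tilt 0.45 F [-0.4 -1.1 -1.2] open 0.545 grip 61.8 q [-0.41  0.54  0.29  1.32  0.    1.16]
shares [ 2.449 -0.025 -0.006] roll 0.0005
```

```bash
python3 -m crank '[{"travel":[0.305,-0.02,0],"roll":0},{"travel":[0.305,0,0],"roll":0},{"travel":[0.305,0,0],"roll":0},{"travel":[0.305,0,0],"roll":0},{"travel":[0.305,0,0],"roll":0},{"travel":[0.305,0,0],"roll":0},{"travel":[0.305,0,0],"roll":0},{"travel":[0.305,0,0],"roll":0}]';python3 -m crank '[{"travel":[0,0,0],"roll":0},{"travel":[0,0,0],"roll":0},{"travel":[0,0,0],"roll":0}]'; python3 g.py 0.625 0.0945 0.038 90
python3 - <<'E'
from h import *
b=manip.capture("side")["image"]
cv2.imwrite("pics/rm2.png",cv2.resize(b[140:260,160:300],(560,480),interpolation=cv2.INTER_CUBIC)[:,:,::-1])
E
```

```text
t: 12.5
position: [0.6233, 0.0955, 0.1648]
orientation: [-2.22, -2.223, 0.001]
contact_force: [0.2, -0.9, -0.3]
opening: 0.546
grip_force: 61.8
t: 12.88
position: [0.6236, 0.093, 0.1651]
orientation: [-2.221, -2.222, 0.001]
contact_force: [0.6, 0.5, -0.2]
opening: 0.545
grip_force: 61.8
t 12.88 p [0.6236 0.093  0.1651] yaw 90.02 tilt 0.02 F [ 0.6  0.5 -0.2] open 0.545 grip 61.8 q [ 0.15  0.45  0.13  1.25 -0.    1.72]
shares [0.01  0.009 0.848] roll 0.0001
```

View pics/rm2.png

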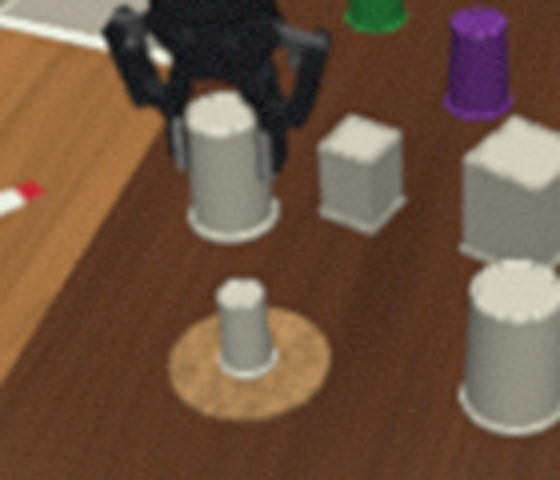

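round_medium is upright and lines up with round_small's axis at crop column ≈233. Lowering it over the small pot.

```bash
python3 -m crank '[{"travel":[0.01,0.009,0.15],"roll":0},{"travel":[0,0,0.15],"roll":0},{"travel":[0,0,0.15],"roll":0},{"travel":[0,0,0.15],"roll":0},{"travel":[0,0,0.12],"roll":0},{"travel":[0,0,0.08],"roll":0},{"travel":[0,0,0.03],"roll":0},{"travel":[0,0,0],"roll":0}]'; python3 g.py 0.625 0.0945 0.0378 90
```

```text
t: 13.92
position: [0.6252, 0.0954, 0.041]
orientation: [2.22, 2.223, 0.0]
contact_force: [0.2, -0.4, -0.2]
opening: 0.542
grip_force: 61.8
t 13.93 p [0.6252 0.0954 0.041 ] yaw 90.07 tilt 0.01 F [ 0.2 -0.4 -0.2] open 0.542 grip 61.8 q [ 0.15  0.53 -0.06  0.97  0.    1.72]
shares [-0.006 -0.001  0.021] roll 0.0004
```

```bash
python3 -m crank '[{"travel":[0,0,0.012],"roll":0},{"travel":[0,0,0.012],"roll":0},{"travel":[0,0,0],"roll":0},{"travel":[0,0,0],"roll":0}]'; python3 -m crank '[{"travel":[0,0,0],"roll":0},{"travel":[0,0,0],"roll":0},{"travel":[0,0,0],"roll":0},{"travel":[0,0,0],"roll":0}]' 0.8; python3 -m crank '[{"travel":[0,0,-0.15],"roll":0},{"travel":[0,0,-0.3],"roll":0},{"travel":[0,0,-0.3],"roll":0},{"travel":[0,0,-0.15],"roll":0}]'; python3 g.py 0.4417 0.0827 0.16 90
```

```text
t: 14.42
position: [0.6255, 0.0958, 0.038]
orientation: [2.219, 2.223, 0.002]
contact_force: [-0.4, -0.3, 5.6]
opening: 0.546
grip_force: 62.5
t: 14.92
position: [0.625, 0.0957, 0.0371]
orientation: [-2.219, -2.223, 0.0]
contact_force: [0.1, 0.1, 0.0]
opening: 0.798
grip_force: 0.0
t: 15.42
position: [0.6259, 0.0958, 0.175]
orientation: [2.218, 2.222, 0.004]
contact_force: [0.6, -0.4, -0.6]
opening: 0.799
grip_force: 0.0
t 15.43 p [0.6259 0.0958 0.175 ] yaw 90.09 tilt 0.18 F [ 0.6 -0.4 -0.6] open 0.799 grip 0.0 q [0.15 0.44 0.15 1.27 0.   1.72]
shares [-0.085 -1.228  0.096] roll 0.0005
```

```bash
python3 -m crank '[{"travel":[-0.017,-0.245,0],"roll":0},{"travel":[-0.017,-0.245,0],"roll":0},{"travel":[-0.017,-0.245,0],"roll":0},{"travel":[-0.017,-0.245,0],"roll":0},{"travel":[-0.017,-0.245,0],"roll":0},{"travel":[0,0,0],"roll":0},{"travel":[0,0,0],"roll":0}]' 1; python3 g.py 0.4417 0.0827 0.046 90
python3 - <<'E'
from h import *
b=manip.capture("side"); i=b["image"]
cv2.imwrite("pics/rm3.png",cv2.resize(i[140:270,180:320],(560,520),interpolation=cv2.INTER_CUBIC)[:,:,::-1])
E
```

```text
t: 16.3
position: [0.4421, 0.0828, 0.1726]
orientation: [2.219, 2.223, 0.002]
contact_force: [0.1, 0.1, -0.7]
opening: 1.0
grip_force: 0.0
t 16.3 p [0.4421 0.0828 0.1726] yaw 90.1 tilt 0.08 F [ 0.1  0.1 -0.7] open 1.0 grip 0.0 q [ 0.18  0.14 -0.29  1.14  0.    1.75]
shares [-0.001 -0.004  0.844] roll 0.0006
```

View pics/rm3.png

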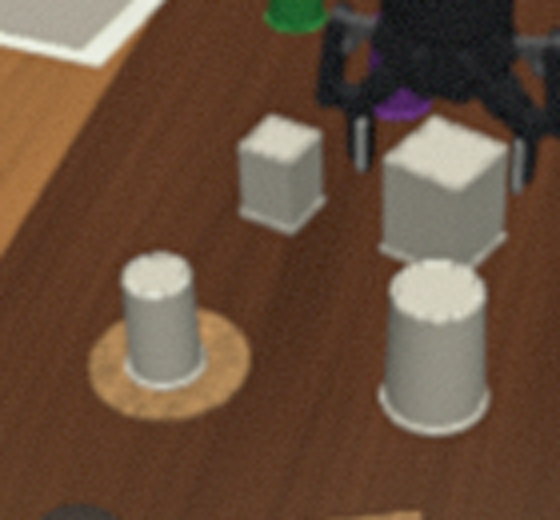

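round_medium stands flat over the small one, in the middle of the round mat. The open fingers straddle round_large, so I'll descend.

```bash
python3 - <<'E'
from h import *
print(plane(manip.capture("side"),(218.8,208.3),.084))
E
python3 -m crank '[{"travel":[-0.001,-0.004,0.2],"roll":0},{"travel":[0,0,0.2],"roll":0},{"travel":[0,0,0.2],"roll":0},{"travel":[0,0,0.16],"roll":0},{"travel":[0,0,0.08],"roll":0},{"travel":[0,0,0],"roll":0},{"travel":[0,0,0],"roll":0}]'; python3 g.py;  python3 -m crank '[{"travel":[0,0,0],"roll":0},{"travel":[0,0,0],"roll":0},{"travel":[0,0,0],"roll":0},{"travel":[0,0,0],"roll":0}]' 0; python3 -m crank '[{"travel":[0,0,-0.3],"roll":0},{"travel":[0,0,-0.3],"roll":0},{"travel":[0,0,-0.3],"roll":0},{"travel":[0,0,0],"roll":0}]'; python3 g.py 0.625 0.095 0.18 90
```

```text
[0.6263385  0.09701426 0.084     ]
t: 17.27
position: [0.4415, 0.0826, 0.0469]
orientation: [2.219, 2.223, 0.001]
contact_force: [1.2, 0.2, 0.6]
opening: 1.004
grip_force: 0.0
t 17.27 p [0.4415 0.0826 0.0469] yaw 90.09 tilt 0.06 F [1.2 0.2 0.6] open 1.004 grip 0.0 q [ 0.18  0.26 -0.51  0.81  0.    1.75]
t: 17.77
position: [0.4416, 0.0827, 0.0474]
orientation: [2.219, 2.223, 0.003]
contact_force: [-1.7, -0.4, 8.3]
opening: 0.724
grip_force: 63.0
t: 18.27
position: [0.4427, 0.0829, 0.1847]
orientation: [2.217, 2.221, 0.009]
contact_force: [0.6, -0.4, -1.6]
opening: 0.727
grip_force: 66.3
t 18.27 p [0.4427 0.0829 0.1847] yaw 90.1 tilt 0.39 F [ 0.6 -0.4 -1.6] open 0.727 grip 66.3 q [ 0.18  0.13 -0.28  1.16  0.    1.75]
shares [0.079 1.215 0.04 ] roll 0.0005
```

```bash
python3 -m crank '[{"travel":[0.016,0.243,0],"roll":0},{"travel":[0.016,0.243,0],"roll":0},{"travel":[0.016,0.243,0],"roll":0},{"travel":[0.016,0.243,0],"roll":0},{"travel":[0.016,0.243,0],"roll":0},{"travel":[0,0,0],"roll":0},{"travel":[0,0,0],"roll":0},{"travel":[0,0,0],"roll":0}]'; python3 g.py 0.6255 0.0953 0.0535 90
python3 - <<'E'
from h import *
b=manip.capture("side"); i=b["image"]
cv2.imwrite("pics/rl2.png",cv2.resize(i[120:270,160:300],(560,600),interpolation=cv2.INTER_CUBIC)[:,:,::-1])
E
```

```text
t: 19.27
position: [0.6219, 0.0947, 0.1812]
orientation: [-2.219, -2.223, 0.001]
contact_force: [0.9, 0.2, -0.6]
opening: 0.733
grip_force: 66.2
t 19.27 p [0.6219 0.0947 0.1812] yaw 90.1 tilt 0.04 F [ 0.9  0.2 -0.6] open 0.733 grip 66.2 q [0.15 0.44 0.15 1.29 0.   1.72]
shares [0.004 0.024 0.851] roll 0.0006
```

View pics/rl2.png

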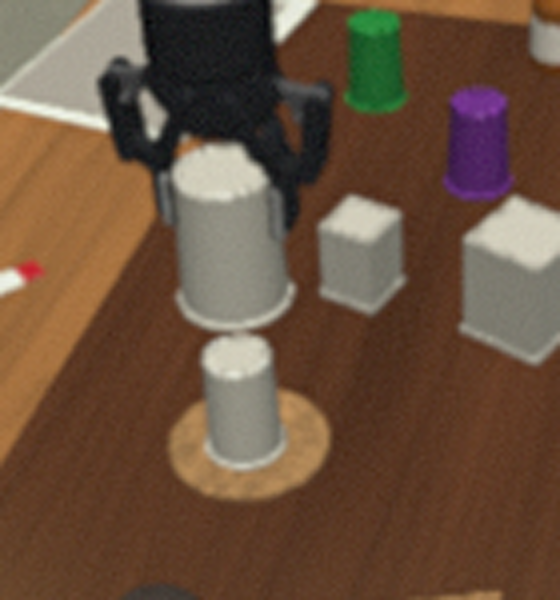

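round_large is aligned with the nested pair: its rim centre is at about (236,300) and the pair's axis extrapolates to about 232, with a 3.6 mm +x correction still to come. Lowering it slowly.

```bash
python3 -m crank '[{"travel":[0.004,0.024,0.1],"roll":0},{"travel":[0,0,0.1],"roll":0},{"travel":[0,0,0.1],"roll":0},{"travel":[0,0,0.1],"roll":0},{"travel":[0,0,0],"roll":0}]'; python3 g.py 0.6255 0.0953 0.0535 90;python3 -m crank '[{"travel":[0,-0.005,0.1],"roll":0},{"travel":[0,0,0.1],"roll":0},{"travel":[0,0,0.1],"roll":0},{"travel":[0,0,0.08],"roll":0},{"travel":[0,0,0.04],"roll":0},{"travel":[0,0,0],"roll":0},{"travel":[0,0,0],"roll":0}]'; python3 g.py 0.6255 0.0953 0.0532 90
```

```text
t: 19.95
position: [0.6256, 0.0952, 0.1194]
orientation: [-2.218, -2.222, 0.004]
contact_force: [-0.7, 0.1, 0.2]
opening: 0.724
grip_force: 66.2
t 19.95 p [0.6256 0.0952 0.1194] yaw 90.09 tilt 0.16 F [-0.7  0.1  0.2] open 0.724 grip 66.2 q [0.15 0.48 0.06 1.15 0.   1.72]
shares [0.001 0.001 0.44 ] roll 0.0005
t: 20.82
position: [0.6261, 0.0955, 0.0587]
orientation: [2.219, 2.223, 0.001]
contact_force: [-0.6, -0.8, 0.3]
opening: 0.727
grip_force: 66.2
t 20.82 p [0.6261 0.0955 0.0587] yaw 90.1 tilt 0.04 F [-0.6 -0.8  0.3] open 0.727 grip 66.2 q [ 0.15  0.52 -0.04  1.01  0.    1.72]
shares [-0.001 -0.004  0.036] roll 0.0005
```

```bash
python3 -m crank '[{"travel":[0,0,0.02],"roll":0},{"travel":[0,0,0.018],"roll":0},{"travel":[0,0,0],"roll":0},{"travel":[0,0,0],"roll":0}]'; python3 -m crank '[{"travel":[0,0,0],"roll":0},{"travel":[0,0,0],"roll":0},{"travel":[0,0,0],"roll":0},{"travel":[0,0,0],"roll":0}]' 1; python3 -m crank '[{"travel":[0,0,-0.15],"roll":0},{"travel":[0,0,-0.3],"roll":0},{"travel":[0,0,-0.3],"roll":0},{"travel":[0,0,-0.15],"roll":0.05},{"travel":[0,0,0],"roll":0.044},{"travel":[0,0,0],"roll":0}]'; python3 g.py 0.5945 -0.0925 0.15 73
```

```text
t: 21.32
position: [0.6262, 0.0955, 0.0536]
orientation: [2.219, 2.223, 0.002]
contact_force: [-1.7, -0.2, 7.0]
opening: 0.722
grip_force: 67.2
t: 21.82
position: [0.6257, 0.0954, 0.0524]
orientation: [-2.219, -2.223, 0.0]
contact_force: [0.3, -0.1, -0.7]
opening: 0.999
grip_force: 0.0
t: 22.58
position: [0.6258, 0.0954, 0.1877]
orientation: [2.522, 1.874, 0.0]
contact_force: [0.1, 0.0, -0.3]
opening: 1.001
grip_force: 0.0
t 22.57 p [0.6258 0.0954 0.1877] yaw 73.22 tilt 0.02 F [ 0.1  0.  -0.3] open 1.001 grip 0.0 q [0.15 0.44 0.18 1.31 0.   2.01]
shares [-1.259  0.161  0.251] roll 0.0012
```

```bash
python3 -m crank '[{"travel":[-0.252,0.032,0],"roll":0},{"travel":[-0.252,0.032,0],"roll":0},{"travel":[-0.252,0.032,0],"roll":0},{"travel":[-0.252,0.032,0.1],"roll":0},{"travel":[-0.251,0.033,0.1],"roll":0},{"travel":[0,0,0],"roll":0},{"travel":[0,0,0],"roll":0}]' 0.75
python3 - <<'E'
from h import *
c=manip.capture("top"); I=cv2.imread("pics/top0.png")
m=cv2.inRange(cv2.cvtColor(I,cv2.COLOR_BGR2HSV),(0,0,215),(180,70,255)); m=cv2.morphologyEx(m,cv2.MORPH_OPEN,np.ones((5,5)))
for q in cv2.findContours(m,cv2.RETR_EXTERNAL,cv2.CHAIN_APPROX_NONE)[0]:
    for k,p,h in(("SS",(315,168),.065),("SL",(312,219),.085)):
        if cv2.pointPolygonTest(q,p,False)>0:
            w=np.array([plane(c,x,h)[:2] for x in q[:,0]]).astype(np.float32); M=cv2.moments(w)
            print(k,cv2.minAreaRect(w),M["m10"]/M["m00"],M["m01"]/M["m00"])
b=manip.capture("side"); i=b["image"]
cv2.imwrite("pics/ss1.png",cv2.resize(i[100:280,170:330],(533,600),interpolation=cv2.INTER_CUBIC)[:,:,::-1])
E
python3 g.py 0.5945 -0.0925 0.022 73
```

```text
t: 23.45
position: [0.5942, -0.0922, 0.1573]
orientation: [-2.521, -1.874, 0.0]
contact_force: [-0.0, 0.6, -0.3]
opening: 0.751
grip_force: 0.0
SL ((0.4664381444454193, -0.07754940539598465), (0.06508781760931015, 0.06374504417181015), 66.92903900146484) 0.46616721634644837 -0.07751766931297219
SS ((0.5946502089500427, -0.09274926036596298), (0.04465295374393463, 0.042819686233997345), 73.17327880859375) 0.594428492570199 -0.09309881978087739
t 23.55 p [ 0.5946 -0.0916  0.1577] yaw 73.29 tilt 0.03 F [-0.6  0.6  0.3] open 0.749 grip 0.0 q [-0.15  0.4   0.03  1.2   0.    1.71]
shares [-0.007  0.001  0.905] roll 0.0016
```

View pics/ss1.png

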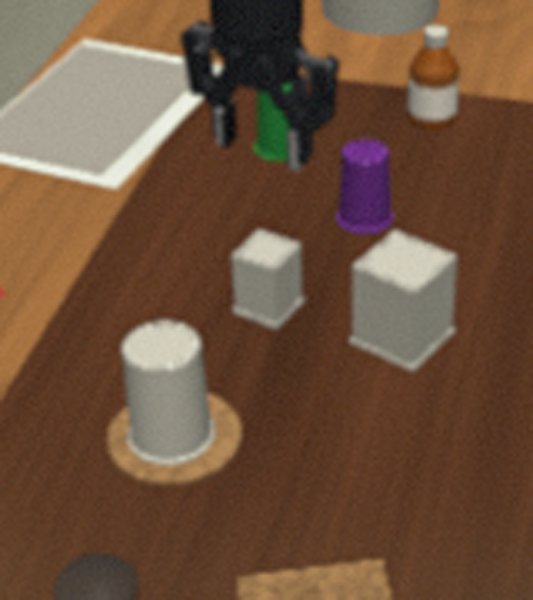

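The round nest stands flat and centred on its mat. The gripper is above square_small at yaw 73, matching its sides. Now picking it up.

```bash
python3 -m crank '[{"travel":[0,0,0.25],"roll":0},{"travel":[0,0,0.25],"roll":0},{"travel":[0,0,0.2],"roll":0},{"travel":[0,0,0.15],"roll":0},{"travel":[0,0,0.055],"roll":0},{"travel":[0,0,0],"roll":0},{"travel":[0,0,0],"roll":0}]'; python3 g.py;  python3 -m crank '[{"travel":[0,0,0],"roll":0},{"travel":[0,0,0],"roll":0},{"travel":[0,0,0],"roll":0},{"travel":[0,0,0],"roll":0}]' 0; python3 g.py; python3 -m crank '[{"travel":[0,0,-0.3],"roll":0},{"travel":[0,0,-0.3],"roll":0},{"travel":[0,0,-0.3],"roll":0},{"travel":[0,0,-0.2],"roll":-0.054},{"travel":[0,0,0],"roll":-0.054},{"travel":[0,0,0],"roll":-0.054},{"travel":[0,0,0],"roll":-0.053},{"travel":[0,0,0],"roll":0}]'; python3 g.py 0.4608 0.26 0.18 112
```

```text
t: 24.42
position: [0.5951, -0.0922, 0.0229]
orientation: [2.521, 1.873, 0.002]
contact_force: [0.2, 0.7, 0.7]
opening: 0.752
grip_force: 0.0
t 24.43 p [ 0.5951 -0.0922  0.0229] yaw 73.21 tilt 0.09 F [0.2 0.7 0.7] open 0.752 grip 0.0 q [-0.15  0.5  -0.17  0.89  0.    1.71]
t: 24.92
position: [0.595, -0.0925, 0.0226]
orientation: [2.522, 1.872, 0.002]
contact_force: [0.1, 0.8, 6.2]
opening: 0.506
grip_force: 62.0
t 24.93 p [ 0.595  -0.0925  0.0226] yaw 73.17 tilt 0.09 F [0.1 0.8 6.2] open 0.506 grip 62.0 q [-0.15  0.5  -0.17  0.89  0.    1.71]
t: 25.92
position: [0.594, -0.0924, 0.1866]
orientation: [-1.761, -2.601, 0.0]
contact_force: [-0.2, -0.0, -0.3]
opening: 0.503
grip_force: 61.6
t 25.93 p [ 0.594  -0.0924  0.1866] yaw 111.8 tilt 0.03 F [-0.2 -0.  -0.3] open 0.503 grip 61.6 q [-0.15  0.39  0.09  1.27  0.    1.04]
shares [2.511 0.048 0.045] roll -0.0011
```

```bash
python3 -m crank '[{"travel":[0.314,0.006,0],"roll":0},{"travel":[0.314,0.006,0],"roll":0},{"travel":[0.314,0.006,0],"roll":0},{"travel":[0.314,0.006,0],"roll":0},{"travel":[0.314,0.006,0],"roll":0},{"travel":[0.314,0.006,0],"roll":0},{"travel":[0.314,0.006,0],"roll":0},{"travel":[0.313,0.006,0],"roll":0}]';python3 -m crank '[{"travel":[0,0,0],"roll":0},{"travel":[0,0,0],"roll":0}]'; python3 g.py 0.4608 0.26 0.03 112
python3 - <<'E'
from h import *
b=manip.capture("side"); i=b["image"]
cv2.imwrite("pics/ss2.png",cv2.resize(i[180:400,150:360],(573,600),interpolation=cv2.INTER_CUBIC)[:,:,::-1])
E
```

```text
t: 26.92
position: [0.4598, 0.2611, 0.1868]
orientation: [-1.766, -2.598, -0.0]
contact_force: [-0.5, 1.0, -0.1]
opening: 0.505
grip_force: 61.6
t: 27.18
position: [0.4605, 0.2596, 0.1867]
orientation: [1.762, 2.601, -0.001]
contact_force: [0.4, -0.1, -0.6]
opening: 0.512
grip_force: 61.6
t 27.18 p [0.4605 0.2596 0.1867] yaw 111.78 tilt 0.03 F [ 0.4 -0.1 -0.6] open 0.512 grip 61.6 q [ 0.51  0.26 -0.09  1.21 -0.    1.7 ]
shares [0.002 0.003 1.044] roll -0.0012
```

View pics/ss2.png

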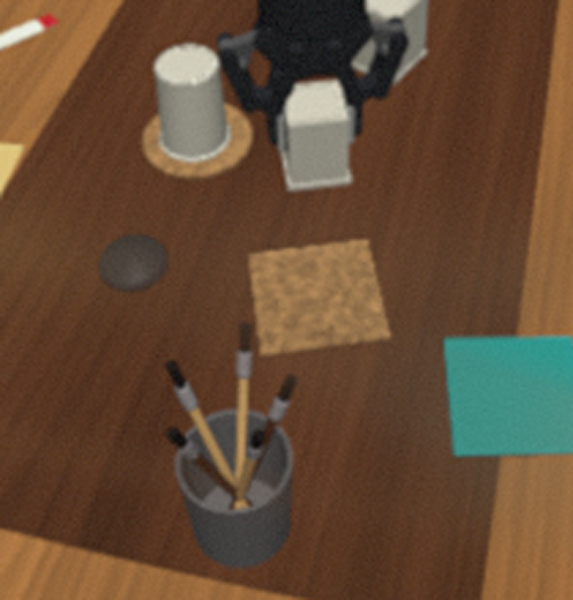

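square_small hangs straight above the square mat, with its sides parallel to the mat and the brushes clear. Lowering (contact expected at z ≈ 0.0287).

```bash
python3 -m crank '[{"travel":[0.002,0.003,0.25],"roll":0},{"travel":[0,0,0.25],"roll":0},{"travel":[0,0,0.25],"roll":0},{"travel":[0,0,0.15],"roll":0},{"travel":[0,0,0.1],"roll":0},{"travel":[0,0,0.034],"roll":0},{"travel":[0,0,0],"roll":0},{"travel":[0,0,0],"roll":0}]'; python3 g.py 0.4608 0.26 0.0285 112
```

```text
t: 28.22
position: [0.4615, 0.2605, 0.0325]
orientation: [1.76, 2.602, 0.002]
contact_force: [-0.9, -0.3, 0.2]
opening: 0.512
grip_force: 61.6
t 28.23 p [0.4615 0.2605 0.0325] yaw 111.86 tilt 0.08 F [-0.9 -0.3  0.2] open 0.512 grip 61.6 q [ 0.51  0.39 -0.34  0.84  0.    1.7 ]
shares [-0.002 -0.006  0.027] roll -0.0008
```

```bash
python3 -m crank '[{"travel":[0,0,0.014],"roll":0},{"travel":[0,0,0.014],"roll":0},{"travel":[0,0,0],"roll":0},{"travel":[0,0,0],"roll":0}]'; python3 -m crank '[{"travel":[0,0,0],"roll":0},{"travel":[0,0,0],"roll":0},{"travel":[0,0,0],"roll":0},{"travel":[0,0,0],"roll":0}]' 0.8; python3 -m crank '[{"travel":[0,0,-0.15],"roll":0},{"travel":[0,0,-0.3],"roll":0},{"travel":[0,0,-0.3],"roll":0},{"travel":[0,0,-0.2],"roll":0.05},{"travel":[0,0,0],"roll":0.05},{"travel":[0,0,0],"roll":0.05},{"travel":[0,0,0],"roll":0.05},{"travel":[0,0,0],"roll":0.049}]';  python3 g.py 0.466 -0.0762 0.16 67
```

```text
t: 28.72
position: [0.4613, 0.2606, 0.0284]
orientation: [1.759, 2.602, 0.002]
contact_force: [-2.2, -0.2, 8.8]
opening: 0.51
grip_force: 63.0
t: 29.22
position: [0.4608, 0.2603, 0.0273]
orientation: [-1.759, -2.602, 0.0]
contact_force: [-0.9, 1.2, -0.7]
opening: 0.804
grip_force: 0.0
t: 30.22
position: [0.4609, 0.2603, 0.1699]
orientation: [-2.623, -1.728, 0.0]
contact_force: [-0.8, -0.6, -0.3]
opening: 0.799
grip_force: 0.0
t 30.23 p [0.4609 0.2603 0.1699] yaw 66.76 tilt 0.01 F [-0.8 -0.6 -0.3] open 0.799 grip 0.0 q [ 0.51  0.27 -0.13  1.17  0.    2.49]
shares [-2.048  0.916  0.066] roll -0.0013
```

```bash
python3 -m crank '[{"travel":[-0.293,0.131,0],"roll":0},{"travel":[-0.293,0.131,0],"roll":0},{"travel":[-0.293,0.131,0],"roll":0},{"travel":[-0.293,0.131,0],"roll":0},{"travel":[-0.293,0.131,0],"roll":0},{"travel":[-0.292,0.131,0],"roll":0},{"travel":[-0.291,0.13,0],"roll":0},{"travel":[0,0,0],"roll":0}]' 1;python3 -m crank '[{"travel":[0,0,0],"roll":0}]'; python3 g.py 0.466 -0.0762 0.038 67
python3 - <<'E'
from h import *
c=manip.capture("top");cs=manip.capture("side")
a,b=c["image"],cs["image"]
x=cv2.resize(a[130:280,130:280],(400,400),interpolation=cv2.INTER_CUBIC);y=cv2.resize(b[120:320,180:380],(400,400),interpolation=cv2.INTER_CUBIC)
cv2.imwrite("pics/ss3.png",np.hstack([x,y])[:,:,::-1])
m=cv2.inRange(cv2.cvtColor(a,cv2.COLOR_RGB2HSV),(0,0,215),(180,70,255)); m=cv2.morphologyEx(m,cv2.MORPH_OPEN,np.ones((5,5)))
for q in cv2.findContours(m,cv2.RETR_EXTERNAL,cv2.CHAIN_APPROX_NONE)[0]:
    r=cv2.boundingRect(q)
    if 150<r[0]<270 and 130<r[1]<260:
        h=.071 if r[1]>190 else .101
        w=np.array([plane(c,x,h)[:2] for x in q[:,0]]).astype(np.float32); print(r,cv2.minAreaRect(w))
E
```

```text
t: 31.22
position: [0.4676, -0.0788, 0.1699]
orientation: [2.622, 1.729, -0.0]
contact_force: [-0.8, 0.3, -0.3]
opening: 1.0
grip_force: 0.0
t: 31.35
position: [0.4675, -0.0761, 0.1699]
orientation: [-2.619, -1.734, 0.0]
contact_force: [0.2, -0.9, 0.3]
opening: 1.002
grip_force: 0.0
t 31.35 p [ 0.4675 -0.0761  0.1699] yaw 67.01 tilt 0.03 F [ 0.2 -0.9  0.3] open 1.002 grip 0.0 q [-0.16  0.18 -0.25  1.14  0.    1.81]
shares [-0.005 -0.008  0.879] roll 0.0
(164, 215, 21, 20) ((0.46069014072418213, 0.2596834599971771), (0.04396333172917366, 0.044078279286623), 19.819303512573242)
(229, 143, 23, 23) ((0.6257883906364441, 0.09459048509597778), (0.053394339978694916, 0.055414117872714996), 89.54421997070312)
```

View pics/ss3.png

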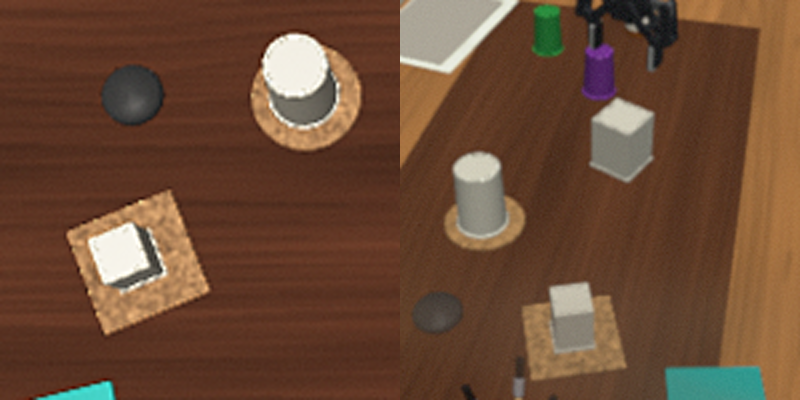

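Both nests look good. square_small is within 2 mm of the square mat's centre and roughly parallel to it. Picking square_large.

```bash
python3 -m crank '[{"travel":[-0.004,-0.006,0.25],"roll":0},{"travel":[0,0,0.25],"roll":0},{"travel":[0,0,0.2],"roll":0},{"travel":[0,0,0.12],"roll":0},{"travel":[0,0,0.059],"roll":0},{"travel":[0,0,0],"roll":0},{"travel":[0,0,0],"roll":0}]'; python3 g.py;  python3 -m crank '[{"travel":[0,0,0],"roll":0},{"travel":[0,0,0],"roll":0},{"travel":[0,0,0],"roll":0},{"travel":[0,0,0],"roll":0}]' 0; python3 g.py; python3 -m crank '[{"travel":[0,0,-0.3],"roll":0},{"travel":[0,0,-0.3],"roll":0},{"travel":[0,0,-0.3],"roll":-0.05},{"travel":[0,0,-0.1],"roll":-0.05},{"travel":[0,0,0],"roll":-0.05},{"travel":[0,0,0],"roll":-0.05},{"travel":[0,0,0],"roll":-0.046},{"travel":[0,0,0],"roll":0}]'; python3 g.py 0.461 0.2605 0.18 111.5
```

```text
t: 32.33
position: [0.4672, -0.0762, 0.0388]
orientation: [2.618, 1.736, 0.001]
contact_force: [-0.0, 0.9, -0.0]
opening: 1.001
grip_force: 0.0
t 32.33 p [ 0.4672 -0.0762  0.0388] yaw 67.08 tilt 0.06 F [-0.   0.9 -0. ] open 1.001 grip 0.0 q [-0.16  0.3  -0.47  0.8   0.    1.81]
t: 32.83
position: [0.4673, -0.0765, 0.0387]
orientation: [2.618, 1.735, 0.002]
contact_force: [-0.4, -0.2, 6.0]
opening: 0.74
grip_force: 64.8
t 32.83 p [ 0.4673 -0.0765  0.0387] yaw 67.05 tilt 0.09 F [-0.4 -0.2  6. ] open 0.74 grip 64.8 q [-0.16  0.3  -0.47  0.8   0.    1.81]
t: 33.83
position: [0.4664, -0.0764, 0.188]
orientation: [-1.773, -2.593, 0.0]
contact_force: [-0.2, -0.3, -0.4]
opening: 0.744
grip_force: 66.1
t 33.83 p [ 0.4664 -0.0764  0.188 ] yaw 111.27 tilt 0.03 F [-0.2 -0.3 -0.4] open 0.744 grip 66.1 q [-0.16  0.17 -0.22  1.19  0.    1.04]
shares [2.106 0.781 0.054] roll -0.0013
```

```bash
python3 -m crank '[{"travel":[0.301,0.112,0],"roll":0},{"travel":[0.301,0.112,0],"roll":0},{"travel":[0.301,0.112,0],"roll":0},{"travel":[0.301,0.112,0],"roll":0},{"travel":[0.301,0.112,0],"roll":0},{"travel":[0.301,0.111,0],"roll":0},{"travel":[0.3,0.111,0],"roll":0},{"travel":[0,0,0],"roll":0}]';python3 -m crank '[{"travel":[0,0,0],"roll":0},{"travel":[0,0,0],"roll":0}]'; python3 g.py 0.461 0.2605 0.0445 111.5
python3 - <<'E'
from h import *
b=manip.capture("side"); i=b["image"]
cv2.imwrite("pics/sl2.png",cv2.resize(i[180:340,180:340],(600,600),interpolation=cv2.INTER_CUBIC)[:,:,::-1])
E
```

```text
t: 34.83
position: [0.4606, 0.2633, 0.1877]
orientation: [-1.771, -2.594, -0.0]
contact_force: [0.1, -0.1, -1.5]
opening: 0.748
grip_force: 66.1
t: 35.08
position: [0.4609, 0.2595, 0.1881]
orientation: [-1.775, -2.592, 0.001]
contact_force: [0.3, -0.0, -1.2]
opening: 0.739
grip_force: 66.1
t 35.08 p [0.4609 0.2595 0.1881] yaw 111.2 tilt 0.02 F [ 0.3 -0.  -1.2] open 0.739 grip 66.1 q [ 0.51  0.26 -0.09  1.22 -0.    1.71]
shares [0.006 0.003 0.958] roll -0.0016
```

View pics/sl2.png

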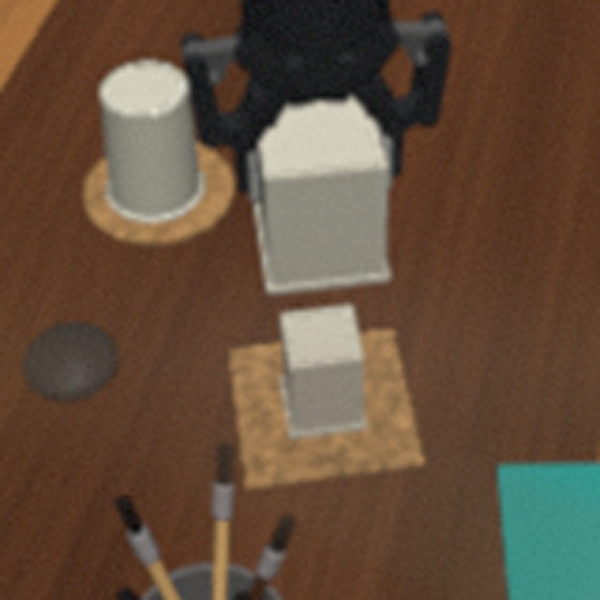

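square_large is parallel to square_small and above it. Lowering in two stages.

```bash
python3 -m crank '[{"travel":[0.004,0.003,0.15],"roll":0},{"travel":[0,0,0.15],"roll":0},{"travel":[0,0,0.1],"roll":0},{"travel":[0,0,0.05],"roll":0},{"travel":[0,0,0],"roll":0}]'; python3 g.py 0.461 0.2605 0.0445 111.5; python3 -m crank '[{"travel":[0,0,0.1],"roll":0},{"travel":[0,0,0.12],"roll":0},{"travel":[0,0,0.12],"roll":0},{"travel":[0,0,0.1],"roll":0},{"travel":[0,0,0.05],"roll":0},{"travel":[0,0,0],"roll":0},{"travel":[0,0,0],"roll":0}]'; python3 g.py 0.461 0.2605 0.0445 111.5
```

```text
t: 35.75
position: [0.4611, 0.261, 0.1205]
orientation: [-1.772, -2.594, 0.001]
contact_force: [0.1, -0.4, 0.4]
opening: 0.745
grip_force: 66.1
t 35.75 p [0.4611 0.261  0.1205] yaw 111.31 tilt 0.03 F [ 0.1 -0.4  0.4] open 0.745 grip 66.1 q [ 0.52  0.31 -0.21  1.05  0.    1.71]
shares [-0.003 -0.002  0.507] roll -0.0011
t: 36.62
position: [0.4615, 0.2615, 0.0476]
orientation: [1.772, 2.594, 0.001]
contact_force: [0.7, -0.1, 0.0]
opening: 0.746
grip_force: 66.1
t 36.62 p [0.4615 0.2615 0.0476] yaw 111.33 tilt 0.05 F [ 0.7 -0.1  0. ] open 0.746 grip 66.1 q [ 0.52  0.38 -0.32  0.88  0.    1.71]
shares [-0.005 -0.006  0.021] roll -0.0009
```

```bash
python3 -m crank '[{"travel":[-0.004,0,0.012],"roll":0},{"travel":[0,0,0.011],"roll":0},{"travel":[0,0,0],"roll":0},{"travel":[0,0,0],"roll":0}]'; python3 -m crank '[{"travel":[0,0,0],"roll":0},{"travel":[0,0,0],"roll":0},{"travel":[0,0,0],"roll":0},{"travel":[0,0,0],"roll":0}]' 1; python3 -m crank '[{"travel":[0,0,-0.15],"roll":0},{"travel":[0,0,-0.3],"roll":0},{"travel":[0,0,-0.3],"roll":0},{"travel":[0,0,-0.2],"roll":0}]'; python3 -m crank '[{"travel":[-0.3,-0.112,0],"roll":0},{"travel":[-0.3,-0.112,0],"roll":0},{"travel":[-0.3,-0.112,0],"roll":0},{"travel":[-0.3,-0.112,0],"roll":0},{"travel":[-0.3,-0.112,0],"roll":0},{"travel":[-0.3,-0.112,0],"roll":0},{"travel":[-0.3,-0.112,0],"roll":0},{"travel":[0,0,0],"roll":0}]'
python3 g.py; python3 - <<'E'
from h import *
c=manip.capture("top");cs=manip.capture("side")
a,b=c["image"],cs["image"]
x=cv2.resize(a[130:280,130:280],(400,400),interpolation=cv2.INTER_CUBIC);y=cv2.resize(b[120:320,180:380],(400,400),interpolation=cv2.INTER_CUBIC)
cv2.imwrite("pics/end.png",np.hstack([x,y])[:,:,::-1])
m=cv2.inRange(cv2.cvtColor(a,cv2.COLOR_RGB2HSV),(0,0,215),(180,70,255)); m=cv2.morphologyEx(m,cv2.MORPH_OPEN,np.ones((5,5)))
for q in cv2.findContours(m,cv2.RETR_EXTERNAL,cv2.CHAIN_APPROX_NONE)[0]:
    r=cv2.boundingRect(q)
    if 140<r[0]<270 and 130<r[1]<260:
        h=.091 if r[1]>180 else .101
        w=np.array([plane(c,x,h)[:2] for x in q[:,0]]).astype(np.float32); print(r,cv2.minAreaRect(w))
E
```

```text
t: 37.12
position: [0.4618, 0.2609, 0.0447]
orientation: [1.772, 2.594, 0.002]
contact_force: [-2.1, -0.8, 8.6]
opening: 0.742
grip_force: 67.4
t: 37.62
position: [0.4613, 0.2607, 0.0436]
orientation: [-1.772, -2.594, 0.0]
contact_force: [-0.0, -0.0, 0.3]
opening: 0.998
grip_force: 0.0
t: 38.12
position: [0.4618, 0.2609, 0.1883]
orientation: [1.771, 2.594, 0.003]
contact_force: [0.3, 0.5, -0.4]
opening: 1.005
grip_force: 0.0
t: 39.12
position: [0.4663, -0.0782, 0.1861]
orientation: [1.777, 2.59, -0.0]
contact_force: [-0.4, -0.1, 0.0]
opening: 1.0
grip_force: 0.0
t 39.12 p [ 0.4663 -0.0782  0.1861] yaw 111.09 tilt 0.02 F [-0.4 -0.1  0. ] open 1.0 grip 0.0 q [-0.17  0.17 -0.22  1.18 -0.    1.04]
(156, 208, 32, 32) ((0.46073001623153687, 0.259560227394104), (0.06434065848588943, 0.06387613713741302), 21.17274284362793)
(229, 143, 23, 23) ((0.6257883906364441, 0.09459048509597778), (0.053394339978694916, 0.055414117872714996), 89.54421997070312)
```

View pics/end.png

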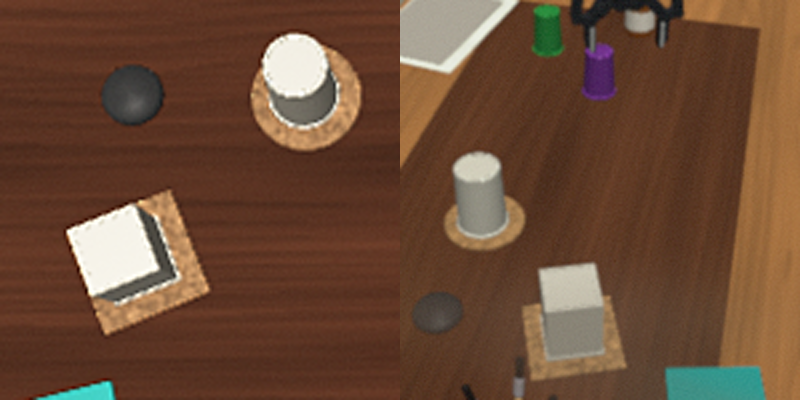

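Both nests stand flat and centred on their mats, the bystanders are where they were, and the gripper is clear.

```bash
python3 -c "
from cell import manip
print(manip.job_done())"
```

```text
the job is handed in; nothing more can be done
None
```

The job is handed in: all five pots are nested upside down on their cork mats, rims flat and within about 2–3 mm of centre, in 39 s of the 125 s allowed, and no bystander was touched.

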